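Release the gauge unit from the bench air coupler

TASK

A pressure gauge unit is plugged into one of the two quick couplers on the bench. Push that coupler's spring sleeve back until the unit is released and pops out, let the sleeve snap forward again, then stand the unit upright near the middle of the empty black tray and let go of it. Leave the other coupler's sleeve alone, do not drop the unit or tip it over, and leave the oil bottle and the steel cup where they stand.

Things in the scene. Friction and masses are not known exactly. Their poses are not given: they have to be found in the camera images.
- coupler: Fixed bench coupler that holds the gauge unit. Origin on the bench under it, z up; its axis runs along x, 62 mm up, mouth towards -x; pushing the sleeve back is to +x. Aluminium base plate 84 mm wide, 12 mm thick, from x -165 to +90 mm; grey post at x +54 to +86 mm, 90 mm tall. The gauge unit stands on the plate, on the -x side.
- coupler_sleeve (a joint): Travel of the holding coupler's sleeve, m: 0 forward (home), 0.014 fully back. A spring drives it home, 5.5 N at home, 12 N fully back (up to 3 N more while latched). The latch opens at about 0.008; a spring pin then pushes the plug some 31 mm out to -x within a second, leaving its tip level with the flange's front or just clear. The unit cannot be pulled out while the sleeve is home.
- coupler_rim (a point): Topmost point of the front (-x) face of the holding coupler's sleeve flange; moves with the sleeve; at home 14 mm to -x of the coupler's origin and 84.5 mm up. Flange: steel ring 45 mm in diameter, 8 mm thick; behind it the barrel, 33 mm in diameter. In front runs the 14 mm plug shank: the flange's top 15 mm stand free above it, with 52 mm between flange and gauge unit before release.
- gauge_center (a point): Centre of the gauge unit's block, half-way up. Grey block 46 (x) x 40 (y) x 64 (z) mm, loose, 0.3 to 0.55 kg; z up when upright. Knob on top to 78 mm above the underside; black dial 40 mm in diameter, 17 mm deep on the -x face; brass plug along x from the +x face, 18 mm above this point, its tip 106 mm from it. The y faces are free for a grasp.
- gauge_nose (a point): Tip of the gauge unit's brass plug (shank 14 mm in diameter, with a narrower neck just behind the tip), on the plug's axis. Once released, draw it a further 10 mm or more to the coupler's -x before lifting, so that the tip is clear of the mouth.
- tray: Fixed, empty black tray 180 (x) x 160 (y) x 30 mm tall, open on top, walls and floor 4 to 5 mm. Origin on the bench under its centre, x along its longer side. The plug is higher than the tray's walls and may overhang them.
- spare: The other fixed coupler, the same in shape and size, with nothing plugged in; same frame convention.
- spare_sleeve (a joint): Travel of the empty coupler's sleeve, m; 0 = forward. To be left alone.
- oil: White plastic oil bottle 52 mm in diameter, 130 mm tall, standing beyond the couplers and tray. Origin at the centre of its underside.
- cup: Steel cup 66 mm in diameter, 70 mm tall, standing on the robot's side of the couplers and tray. Origin at the centre of its underside.
Not all that is in view belongs to the job. What is shaped like the part that bears gauge_center but blue is not meant. Several things have the shape of the tray; the one meant has the colours described above.

How it is judged:
On the way, in this order (a step that is already met when the one before it is completed fails the run):
1. the holding coupler's sleeve is pushed back to where the latch opens (more than 6 mm) (value of joint coupler_sleeve above 0.006 m), for 0.05 s.
2. the gauge unit has popped out of the latch and the sleeve has sprung fully forward again (x of gauge_nose in the frame of coupler below -0.006 m and value of joint coupler_sleeve below 0.0015 m), for 0.1 s.
At the end, for the whole second after the job is handed in: The gauge unit stands upright (within 0.1 rad) and at rest on the tray's floor, its block's centre within 40 mm of the tray's centre, released; the coupler's sleeve is fully forward (within 1.5 mm) (horizontal distance between gauge_center and tray below 0.04 m and height (world z) of gauge_center between 0.03 and 0.045 m and angle between gauge_center's own z axis and vertical below 0.1 rad and linear speed of gauge below 0.02 m/s and value of joint coupler_sleeve below 0.0015 m); the robot touches nothing.
It fails at once if the empty coupler's sleeve is pushed back more than 4 mm (value of joint spare_sleeve above 0.004 m).
It fails at once if the gauge unit is let go in the air, its underside more than 30 mm above the bench (height (world z) of gauge_center above 0.062 m and contact force between the fingers and gauge below 0.05 N).
It fails at once if the gauge unit is tipped over (more than 0.7 rad) (angle between gauge_center's own z axis and vertical above 0.7 rad).
It fails at once if the oil bottle is moved more than 30 mm (distance of oil from where it was at the start of the episode above 0.03 m).
It fails at once if the steel cup is moved more than 30 mm (distance of cup from where it was at the start of the episode above 0.03 m).
It also fails if it takes over 58 s, if anything falls off the work surface, if the arm or the gripper's body presses on something with over 40 N, if the wrist force passes 120 N, or if a joint passes its speed limit or range.

ROBOT

A 6-joint arm with a two-finger parallel gripper is mounted at the origin on the work surface. World frame = base frame: x ahead of the robot, y to its left, z up, the work surface at z = 0. Lengths are in m, angles in rad, forces in N, time in s.
With the tool pointing down it reaches from about 0.375 to 0.9 m from the base axis. Payload 3.1 kg.
Tool frame: the origin (TCP) lies between the finger pads; the fingertips stand 25 mm ahead of it and the grasp point (between the pads) lies 6 mm ahead of it; z points along the fingers, y is the direction in which the jaws open and shut (so a half turn about z gives the same grasp; the last joint's range is limited). The gripper opens to 85 mm and grips with 20 to 120 N. Pads are 22 mm wide; open, the fingers measure 114 mm over their backs; the gripper's body (76 mm by 85 mm) begins 54 mm behind the grasp point. The pads swing forward as they close: fully open they stand 13 mm farther back than shut.
Start: joints at [1.01, 0.527, 1.433, -0, 1.181, -0.178], TCP at [0.233, 0.58, 0.256] pointing down, gripper open.
Joint ranges: [-3.08, 3.08], [-0.75, 2.2], [0.22, 2.44], [-1.43, 4.57], [0, 2.65], [-2.85, 2.85]. Speed limits (rad/s): [2.79, 2.79, 3.14, 3.14, 3.14, 3.14].

INTERFACE

Orientations are given as [roll, pitch, yaw] about the fixed x, y, z axes, in that order (R = Rz(yaw) Ry(pitch) Rx(roll)).
In Python, from rig import observe, get_image, calibration, job_done gives the robot as it stands. The module is installed in compiled form; this text tells all that it offers.
- The arm moves only by the shell command python3 -m jog 'ROWS' [FORCE]. ROWS is JSON, a list that holds one entry, the list of rows, each a list of 7 numbers: the opening in per cent of the stroke, from 0 (shut) to 100 (fully open), then the shift along the tool's x, y, z in cm, then the turn, a rotation vector about the tool's x, y, z in degrees. A call has 1 to 10 rows; each row is the pose to reach, as a shift and turn from the pose commanded when the call began, along the tool's axes at that moment; what a row does not reach only later rows make up. A row lasts 1/8 s, in which the tool goes at most 62.5 mm and 10.7 degrees, less where a joint would pass 70% of its speed; a pose out of reach is approached as far as the arm can. A call with a gripper value outside its range is refused whole. The fingers move at their own pace and stop on an object; FORCE is the grip in N (left out, the last holds). Time passes only in rows, so rows that repeat a pose let the fingers close. It gives the time, the measured TCP pose, the force and the opening at its end, in the units of the state.
- observe(): the state, without advancing time (a new reading comes with each control period).
- get_image(name): name is "scene" or "top" or "wrist"; returns (picture, depth): 384x512x3 uint8, blue, green, red; 384x512 float32, m along the optical axis (not along the pixel's ray), 0 where there is no reading.
- calibration(name): a dict with "intrinsics" (3x3 intrinsics, pixels), "k1" (the pictures are not rectified: a ray, as slopes to the right and down, at radius r is drawn at 1 + k1 r^2 times it, then the intrinsics apply), "R" (3x3) and "t" (3): a world point X has camera coordinates R X + t; the wrist camera has in their place "tool_from_camera" (4x4, takes a point from camera to tool coordinates, whose origin is the TCP and whose axes are the flange's). Camera axes: x right, y down, z forward; pixel columns grow to the right and rows downward; lengths in m; the calibration is good to about 2 mm. A picture is of the moment at which its call begins: read the wrist's pose just before it. calibration takes no time and is no camera call.
- job_done(): hands the job in, once; it reports no verdict.
The state is a dict: "time_s": time; "joint_pos": joint angles; "qd": joint speeds; "effort": joint torques, N m; "eef_pos": TCP position; "tcp_rot": TCP orientation; "force": force on the tool from outside, world axes, zero at the start; "moment": the same for the moment, N m; "gripper_width": finger opening in m.
Only numpy, scipy, OpenCV 4.12 (cv2) and the standard library are available. Lean on these libraries where they do the work, as an engineer would, in place of code of your own. Each camera call takes 0.05 s, during which the arm holds its last target.

## Working session

There is one attempt and no reset: what is moved stays moved. The work goes in short steps, Python scripts to look and compute and a shell command to move; the robot and the scene stay as the last step left them, time stands still between calls to the robot, and variables do not carry over. Pictures are saved under pics/ and viewed, and the job is handed in when it is done.

```bash
mkdir -p pics; cat > h.py <<'E'
import numpy as np, cv2
from rig import observe, get_image, calibration, job_done
from scipy.spatial.transform import Rotation as Ro
def shot(n,f):
    s=observe(); im,d=get_image(n); cv2.imwrite('pics/%s.png'%f,im); np.savez('pics/%s.npz'%f,d=d,p=s['eef_pos'],r=s['tcp_rot']); return im,d
def load(f): 
    z=np.load('pics/%s.npz'%f); return cv2.imread('pics/%s.png'%f),z['d'],z['p'],z['r']
def TR(p,r):
    T=np.eye(4);T[:3,:3]=Ro.from_euler('xyz',r).as_matrix();T[:3,3]=p;return T
def w(n,f,u,v,z=None):
    """world point of pixel; depth-based or on plane height z"""
    im,d,p,r=load(f);c=calibration(n);K=np.array(c['intrinsics'])
    k=c['k1'];a=np.array([(u-K[0,2])/K[0,0],(v-K[1,2])/K[1,1]]);q=a.copy()
    for _ in range(20): q=a/(1+k*(q@q))
    ray=np.array([q[0],q[1],1.])
    if n=='wrist': M=TR(p,r)@np.array(c['tool_from_camera'])
    else:
        M=np.eye(4);R=np.array(c['R']);M[:3,:3]=R.T;M[:3,3]=-R.T@np.array(c['t'])
    if z is None:
        P=d[max(0,int(v)-1):int(v)+2,max(0,int(u)-1):int(u)+2];P=P[P>0]
        s=np.median(P)
    else: s=(z-M[2,3])/(M[:3,:3]@ray)[2]
    return M[:3,:3]@(ray*s)+M[:3,3]
E
python3 - <<'E'
from h import *
print(observe())
shot('scene','s0');shot('top','t0')
a=cv2.imread('pics/s0.png');b=cv2.imread('pics/t0.png')
for n,i in(('s0b',a),('t0b',b)): cv2.imwrite(f'pics/{n}.png',cv2.resize(i,(800,600)))
E
```

```text
{'time_s': 0.0, 'joint_pos': array([ 1.01050608e+00,  5.28461046e-01,  1.43392853e+00,  1.84698625e-06,
        1.18142985e+00, -1.78495380e-01]), 'qd': array([-8.50574475e-04,  7.36113542e-04, -1.06809538e-03,  1.71181447e-03,
        4.09168564e-05,  2.28191764e-04]), 'effort': array([-5.27598513e-04, -4.42334890e+01, -1.78030103e+01, -2.40239997e-04,
        8.24905612e-03,  1.62962567e-05]), 'eef_pos': array([0.23246683, 0.57942179, 0.25532839]), 'tcp_rot': array([-3.13940157e+00, -3.97040057e-04,  2.75979665e+00]), 'force': array([ 0.42271085,  0.16576961, -0.58326285]), 'moment': array([ 0.00862242,  0.00738213, -0.04951958]), 'gripper_width': 0.08544729850490115}
```

View pics/s0b.png

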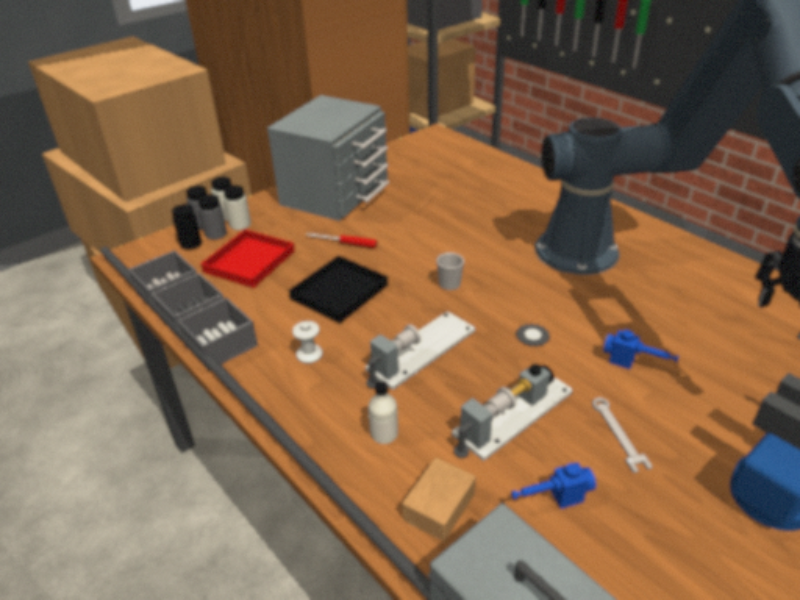

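View pics/t0b.png

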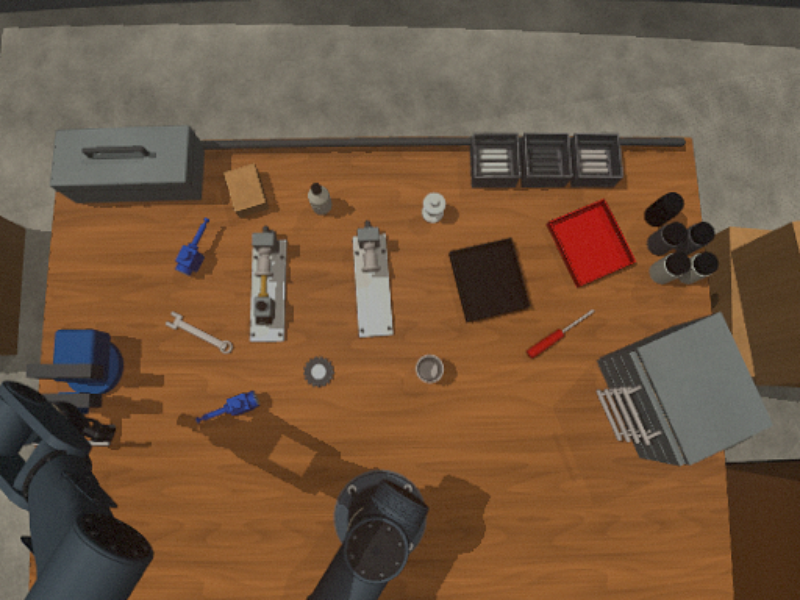

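The top view shows the holding coupler with the gauge at about (265,285) in the 800-px picture. The spare is at (372,280), the black tray at (488,280), the cup at (430,370) and the oil bottle at (320,198).

```bash
python3 - <<'E'
from h import *
im=cv2.imread('pics/t0.png')
c=im[130:230,145:265]; cv2.imwrite('pics/c1.png',cv2.resize(c,None,fx=6,fy=6,interpolation=cv2.INTER_CUBIC))
c=im[140:250,270:360]; cv2.imwrite('pics/c2.png',cv2.resize(c,None,fx=5,fy=5,interpolation=cv2.INTER_CUBIC))
E
```

```text
(no output)
```

View pics/c1.png

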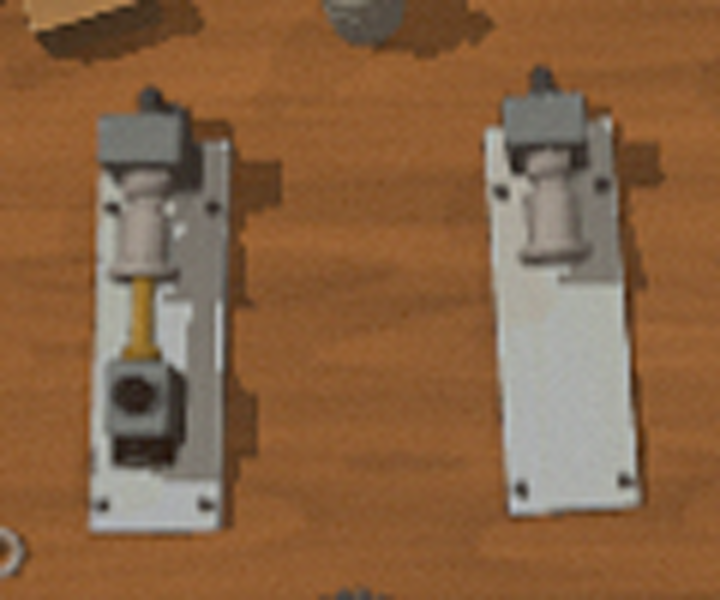

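View pics/c2.png

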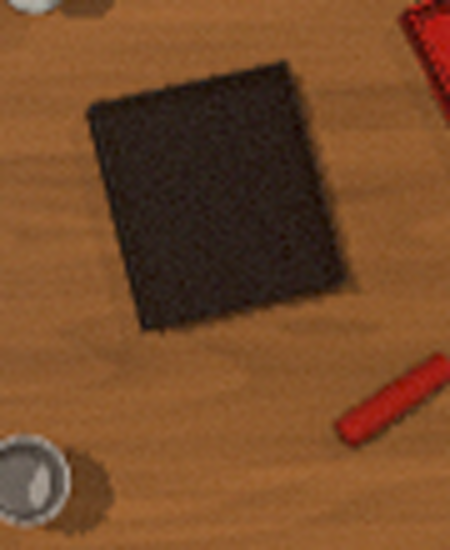

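```bash
python3 - <<'E'
from h import *
np.set_printoptions(precision=4,suppress=True)
def c1(u,v,z=None): return w('top','t0',145+u/6-.4,130+v/6-.4,z)
def c2(u,v,z=None): return w('top','t0',270+u/5-.4,140+v/5-.4,z)
for n,(u,v,z) in dict(fl=(90,530,.012),fr=(220,528,.012),br=(231,141,.012),knob=(133,395,.078),blktl=(107,366,.064),blktr=(170,364,.064),blkbl=(110,437,.064),rim=(144,278,.0845),rimL=(110,274,.062),rimR=(178,277,.062),postl=(100,115,.09),postr=(187,112,.09)).items(): print(n,c1(u,v,z),c1(u,v))
print('spare')
for u,v in((508,517),(640,505),(612,118),(486,130)): print(c1(u,v,.012))
print('tray')
P=[c2(u,v,.03) for u,v in((88,106),(287,63),(350,290),(146,328))]
print(np.array(P),np.mean(P,0)); P=np.array(P); print(np.linalg.norm(P-np.roll(P,1,0),axis=1))
print('cup',c2(22,480,.07))
for f in [(320,198)]: print('oil',w('top','t0',f[0]*.64,f[1]*.64))
c=calibration('wrist');print(c)
c=calibration('top');print(-np.array(c['R']).T@c['t'])
E
```

```text
fl [0.4193 0.3111 0.012 ] [0.4205 0.3138 0.0006]
fr [0.4195 0.2282 0.012 ] [0.4205 0.2297 0.0036]
br [0.6732 0.2256 0.012 ] [ 0.677   0.228  -0.0014]
knob [0.4945 0.2711 0.078 ] [0.4926 0.2686 0.089 ]
blktl [0.5153 0.2908 0.064 ] [0.5248 0.3028 0.0124]
blktr [0.516  0.2516 0.064 ] [0.5173 0.253  0.0572]
blkbl [0.4708 0.2878 0.064 ] [0.4789 0.3    0.011 ]
rim [0.5662 0.2647 0.0845] [0.5672 0.2657 0.0797]
rimL [0.5741 0.291  0.062 ] [0.5861 0.3033 0.0088]
rimR [0.5715 0.2482 0.062 ] [0.577  0.2531 0.0377]
postl [0.6689 0.2937 0.09  ] [ 0.696   0.3152 -0.0004]
postr [0.6699 0.2394 0.09  ] [ 0.6973  0.2576 -0.0014]
spare
[0.4242 0.0456 0.012 ]
[ 0.4306 -0.0381  0.012 ]
[ 0.6851 -0.0233  0.012 ]
[0.6781 0.059  0.012 ]
tray
[[ 0.6318 -0.1794  0.03  ]
 [ 0.6645 -0.3356  0.03  ]
 [ 0.4853 -0.3752  0.03  ]
 [ 0.4584 -0.2181  0.03  ]] [ 0.56   -0.2771  0.03  ]
[0.1777 0.1596 0.1836 0.1593]
cup [ 0.3429 -0.1193  0.07  ]
oil [0.7491 0.131  0.0988]
{'intrinsics': array([[274.6198,   0.    , 258.8354],
       [  0.    , 274.6198, 189.769 ],
       [  0.    ,   0.    ,   1.    ]]), 'k1': -0.008110242952012427, 'tool_from_camera': array([[-0.0002, -0.9548, -0.2973,  0.0756],
       [ 1.    , -0.0002,  0.    ,  0.0006],
       [-0.0001, -0.2973,  0.9548, -0.1197],
       [ 0.    ,  0.    ,  0.    ,  1.    ]])}
[ 0.2551 -0.0361  1.4724]
```

```bash
cat >> h.py <<'E'
def rel(pos,rpy=None):
    """row shift cm & rotvec deg in the tool's axes from present measured pose"""
    s=observe();R=Ro.from_euler('xyz',s['tcp_rot']);d=R.inv().apply(np.array(pos)-s['eef_pos'])*100
    g=np.zeros(3) if rpy is None else np.degrees((R.inv()*Ro.from_euler('xyz',rpy)).as_rotvec())
    print('shift cm',d.round(2),'turn deg',g.round(2),'dist mm',np.linalg.norm(d)*10,'t',s['time_s'])
E
python3 - <<'E'
from h import *
rel([.50,.27,.27],[np.pi,0,np.pi])
E
```

```text
shift cm [-36.35 -18.76  -1.43] turn deg [ -0.11  -0.04 -21.87] dist mm 409.3327418489612 t 0.1
```

```bash
python3 -m jog '[[[0,-4.5,-2.3,-0.2,0,0,-2.7],[0,-9.1,-4.7,-0.4,0,0,-5.5],[0,-13.6,-7,-0.5,0,0,-8.2],[0,-18.2,-9.4,-0.7,0,0,-11],[0,-22.7,-11.7,-0.9,0,0,-13.7],[0,-27.3,-14.1,-1.1,0,0,-16.4],[0,-31.8,-16.4,-1.3,0,0,-19.2],[0,-36.3,-18.8,-1.4,0,0,-21.9],[0,-36.3,-18.8,-1.4,0,0,-21.9],[0,-36.3,-18.8,-1.4,0,0,-21.9]]]' 60
python3 - <<'E'
from h import *
shot('wrist','w1')
i=cv2.imread('pics/w1.png'); cv2.imwrite('pics/w1b.png',cv2.resize(i,(800,600)))
print(observe()['force'])
E
```

```text
time_s: 1.35
eef_pos: [0.4991, 0.2702, 0.2698]
tcp_rot: [3.142, -0.002, 3.141]
force: [-0.6, -0.1, 0.1]
gripper_width: 0.0004
[-0.64503562  0.68348344  0.22665791]
```

View pics/w1b.png

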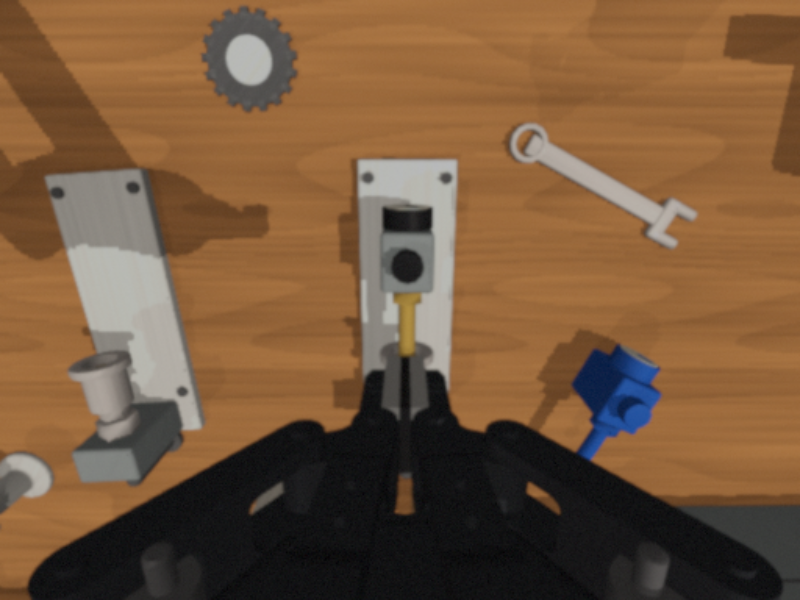

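Wrist view: the gauge block's top face spans about (382–433, 234–292), the plate's front edge runs (358,160)–(457,160), and the front of the sleeve flange is at about (407,345).

```bash
python3 - <<'E'
from h import *
np.set_printoptions(precision=4,suppress=True)
i=cv2.imread('pics/w1.png')[120:250,210:310];cv2.imwrite('pics/w1c.png',cv2.resize(i,None,fx=4.6,fy=4.6,interpolation=cv2.INTER_CUBIC))
for n,u,v,z in (('pl',358,160,.012),('pr',457,160,.012),('knob',407,265,.09),('b1',382,235,.076),('b2',433,235,.076),('b3',382,292,.076),('b4',433,292,.076),('rimL',382,350,.062),('rimR',432,350,.062),('plugface',407,345,.0845)):
    print(n,w('wrist','w1',u*.64-.2,v*.64-.2,z),w('wrist','w1',u*.64-.2,v*.64-.2))
E
```

```text
pl [0.4205 0.2315 0.012 ] [0.4205 0.2306 0.0027]
pr [0.4206 0.3146 0.012 ] [0.4205 0.3157 0.0029]
knob [0.4928 0.2723 0.09  ] [0.4923 0.2723 0.0922]
b1 [0.4735 0.254  0.076 ] [0.4734 0.2541 0.0768]
b2 [0.4736 0.2914 0.076 ] [0.4735 0.2914 0.0764]
b3 [0.5171 0.2533 0.076 ] [0.5352 0.25   0.0152]
b4 [0.5171 0.2922 0.076 ] [0.5354 0.2964 0.0144]
rimL [0.5716 0.2517 0.062 ] [0.5713 0.2517 0.0626]
rimR [0.5716 0.2933 0.062 ] [0.5923 0.2965 0.016 ]
plugface [0.5572 0.2724 0.0845] [0.5632 0.2724 0.0708]
```

View pics/w1c.png

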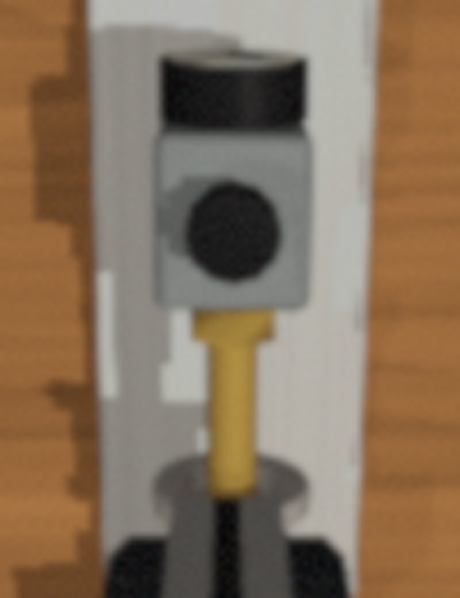

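```bash
python3 -m jog '[[[0,-2.5,0.2,4,0,0,0],[0,-4.9,0.2,8,0,0,0],[0,-4.9,0.2,12,0,0,0],[0,-4.9,0.2,15,0,0,0],[0,-4.9,0.2,16.5,0,0,0],[0,-4.9,0.2,17,0,0,0],[0,-4.9,0.2,17,0,0,0]]]'
python3 - <<'E'
from h import *
shot('wrist','w2');shot('scene','s2')
i=cv2.imread('pics/w2.png'); cv2.imwrite('pics/w2b.png',cv2.resize(i,(800,600)))
i=cv2.imread('pics/s2.png')[220:310,270:390]; cv2.imwrite('pics/s2b.png',cv2.resize(i,None,fx=6,fy=6,interpolation=cv2.INTER_CUBIC))
print(observe()['force'])
E
```

```text
time_s: 2.28
eef_pos: [0.5489, 0.2729, 0.101]
tcp_rot: [3.141, 0.001, -3.14]
force: [-0.5, 0.0, -0.6]
gripper_width: 0.0001
[0.8044518  0.23317632 0.06874282]
```

View pics/w2b.png

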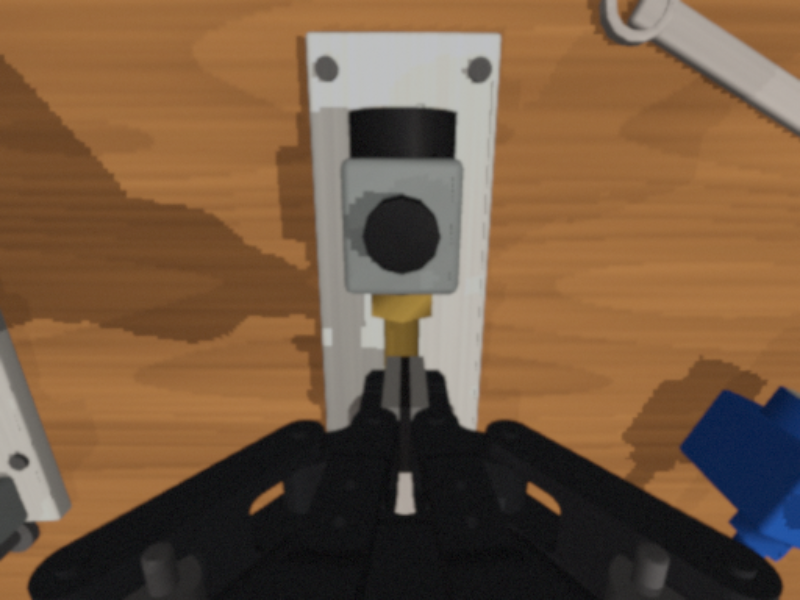

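View pics/s2b.png

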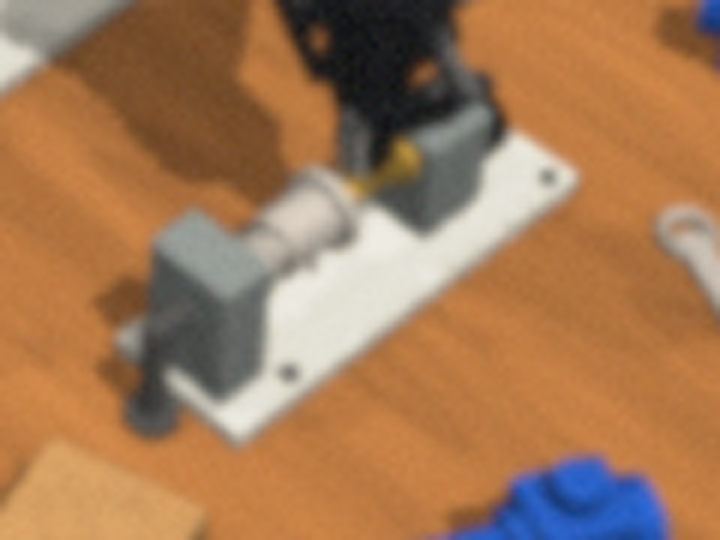

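The wrist and scene views show the closed fingertip above the plug shank, between the block and the front of the flange. Next I push towards +x in small steps and watch the force.

```bash
python3 -m jog '[[[0,-0.4,0,0.1,0,0,0],[0,-0.8,0,0.1,0,0,0],[0,-1.2,0,0.1,0,0,0],[0,-1.4,0,0.1,0,0,0],[0,-1.4,0,0.1,0,0,0]]]'
```

```text
time_s: 3.0
eef_pos: [0.5596, 0.2721, 0.0992]
tcp_rot: [-3.141, -0.007, -3.141]
force: [-6.9, 0.3, 5.9]
gripper_width: -0.0
```

```bash
python3 -m jog '[[[0,0,0,-0.1,0,0,0],[0,0,0,-0.1,0,0,0]]]'; python3 - <<'E'
from h import *
for _ in range(3): shot('wrist','x'); s=observe(); print(s['force'],s['eef_pos'])
E
```

```text
time_s: 3.25
eef_pos: [0.5595, 0.2721, 0.0993]
tcp_rot: [-3.14, -0.007, -3.141]
force: [-6.9, 0.9, 0.2]
gripper_width: 0.0
[-6.02944943  0.97161223  0.59356248] [0.55953273 0.27207994 0.09930679]
[-6.09303665  0.50184166 -0.30472356] [0.55953391 0.27206768 0.09929982]
[-5.49032747 -0.33985477  0.78659294] [0.55951912 0.27206591 0.09927974]
```

```bash
python3 -m jog '[[[0,-0.3,0,0,0,0,0],[0,-0.6,0,0,0,0,0],[0,-0.9,0,0,0,0,0],[0,-1.1,0,0,0,0,0],[0,-1.1,0,0,0,0,0]]]'
```

```text
time_s: 4.03
eef_pos: [0.5687, 0.272, 0.0993]
tcp_rot: [-3.14, -0.012, -3.141]
force: [-10.4, 1.0, 3.9]
gripper_width: -0.0002
```

```bash
python3 -m jog '[[[0,-0.15,0,0,0,0,0],[0,-0.15,0,0,0,0,0],[0,-0.15,0,0,0,0,0],[0,-0.15,0,0,0,0,0]]]'
python3 - <<'E'
from h import *
shot('wrist','w3')
i=cv2.imread('pics/w3.png'); cv2.imwrite('pics/w3b.png',cv2.resize(i,(800,600)))
E
```

```text
time_s: 4.53
eef_pos: [0.5698, 0.2721, 0.0993]
tcp_rot: [-3.14, -0.012, -3.141]
force: [-10.4, -0.3, 4.7]
gripper_width: 0.0003
```

View pics/w3b.png

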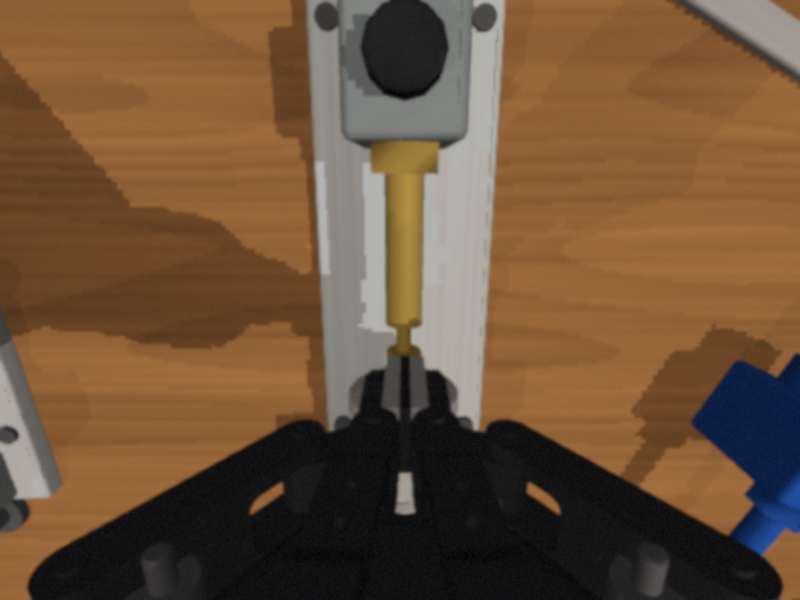

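The unit has popped out: the plug tip and its neck are visible at (404,350). I'll back off so the sleeve can return.

```bash
python3 -m jog '[[[0,0.5,0,-0.05,0,0,0],[0,1.1,0,-0.1,0,0,0],[0,1.7,0,-0.1,0,0,0],[0,2.3,0,-0.1,0,0,0],[0,2.8,0,-0.1,0,0,0],[0,2.8,0,-0.1,0,0,0]]]'
python3 - <<'E'
from h import *
shot('scene','s4');shot('wrist','w4')
i=cv2.imread('pics/w4.png'); cv2.imwrite('pics/w4b.png',cv2.resize(i,(800,600)))
i=cv2.imread('pics/s4.png')[220:310,270:390]; cv2.imwrite('pics/s4b.png',cv2.resize(i,None,fx=6,fy=6,interpolation=cv2.INTER_CUBIC))
E
```

```text
time_s: 5.32
eef_pos: [0.5472, 0.2723, 0.1016]
tcp_rot: [3.141, 0.001, -3.141]
force: [-0.2, 0.3, 0.1]
gripper_width: 0.0003
```

View pics/w4b.png

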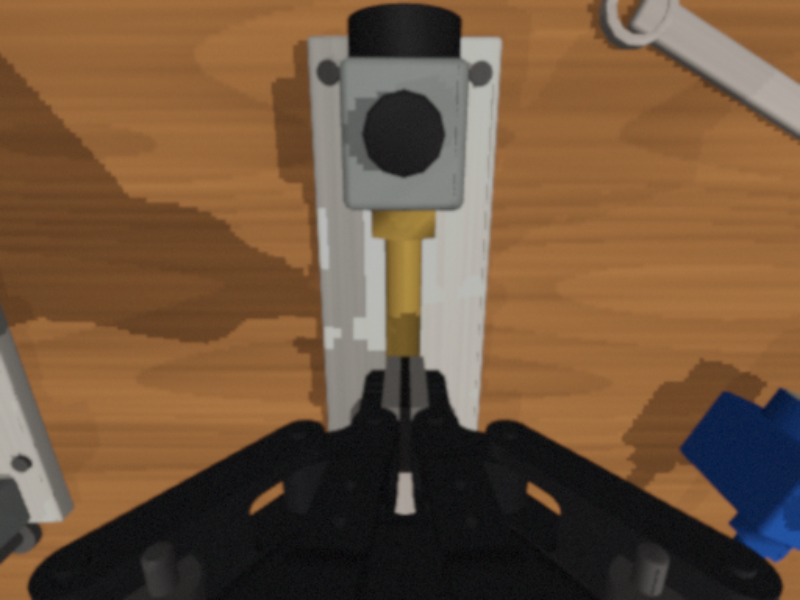

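View pics/s4b.png

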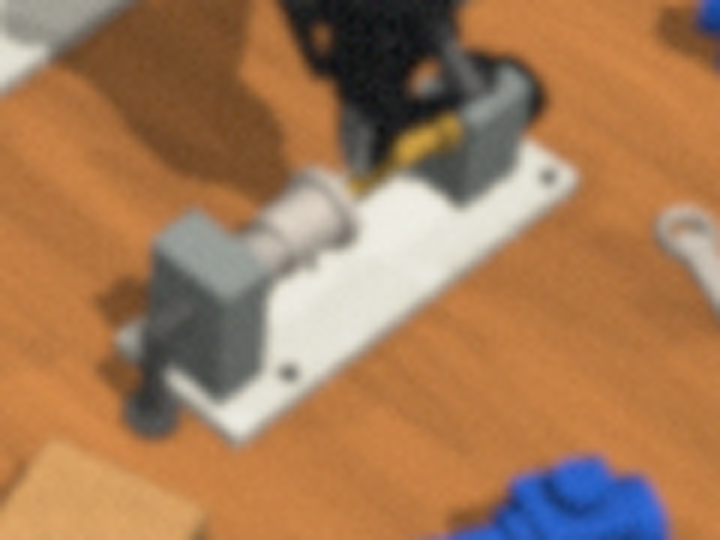

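```bash
python3 - <<'E'
from h import *
np.set_printoptions(precision=4,suppress=True)
for n,u,v,z in (('b1',342,58,.076),('b2',467,58,.076),('b3',345,209,.076),('b4',464,209,.076),('knob',404,133,.09)):
    print(n,w('wrist','w4',u*.64-.2,v*.64-.2,z),w('wrist','w4',u*.64-.2,v*.64-.2))
E
```

```text
b1 [0.4417 0.2538 0.076 ] [0.4289 0.2458 0.0148]
b2 [0.4417 0.2916 0.076 ] [0.4288 0.2996 0.0146]
b3 [0.4867 0.2528 0.076 ] [0.493  0.2444 0.0142]
b4 [0.4867 0.2925 0.076 ] [0.493  0.3009 0.0142]
knob [0.4639 0.2725 0.09  ] [0.464  0.2725 0.092 ]
```

```bash
python3 -m jog '[[[0,0,0,-3,0,0,0],[100,0,0,-6,0,0,0],[100,4,0,-7,0,0,0],[100,8.3,0,-7,0,0,0],[100,8.3,0,-7,0,0,0],[100,8.3,0,-7,0,0,0],[100,8.3,0,-7,0,0,0]]]'
python3 - <<'E'
from h import *
rel([.464,.2725,.06],[np.pi,0,np.pi])
shot('wrist','w5')
i=cv2.imread('pics/w5.png'); cv2.imwrite('pics/w5b.png',cv2.resize(i,(800,600)))
E
```

```text
time_s: 6.3
eef_pos: [0.4659, 0.2724, 0.1715]
tcp_rot: [3.141, 0.002, 3.141]
force: [-0.7, -0.5, -0.0]
gripper_width: 0.0852
shift cm [ 0.21  0.   11.14] turn deg [ 0.03  0.11 -0.01] dist mm 111.46906893421357 t 6.3
```

View pics/w5b.png

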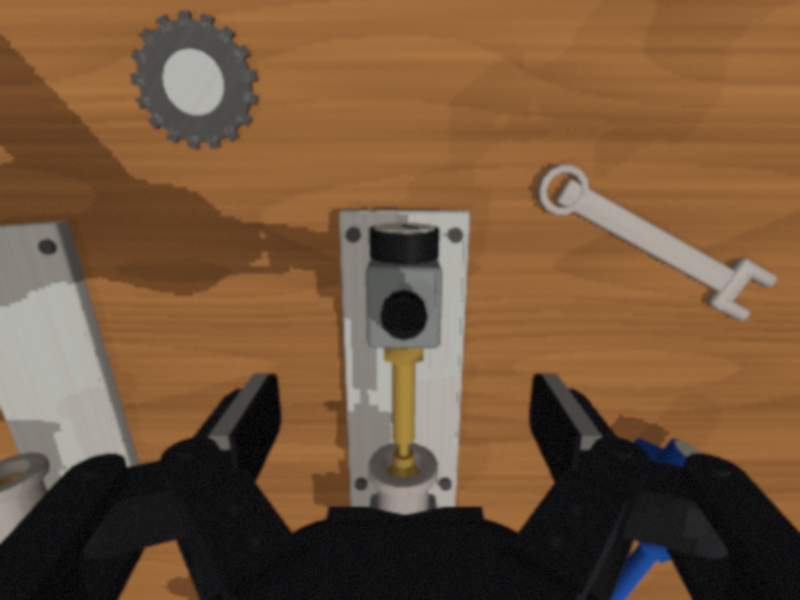

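The jaws are centred on the block and the plug tip is level with the flange. I'll descend and grip.

```bash
python3 -m jog '[[[100,0.2,0,4,0,0,0],[100,0.2,0,8,0,0,0],[100,0.2,0,10.5,0,0,0],[100,0.2,0,11.1,0,0,0],[100,0.2,0,11.1,0,0,0],[0,0.2,0,11.1,0,0,0],[0,0.2,0,11.1,0,0,0],[0,0.2,0,11.1,0,0,0],[0,0.2,0,11.1,0,0,0],[0,0.2,0,11.1,0,0,0]]]' 50
```

```text
time_s: 7.6
eef_pos: [0.4627, 0.2724, 0.0613]
tcp_rot: [3.141, 0.002, -3.141]
force: [-0.5, -1.3, 7.6]
gripper_width: 0.0394
```

```bash
python3 -m jog '[[[0,0.5,0,-0.05,0,0,0],[0,1.2,0,-0.1,0,0,0],[0,2,0,-0.1,0,0,0],[0,2.5,0,-0.1,0,0,0],[0,2.5,0,-0.1,0,0,0]]]'
python3 - <<'E'
from h import *
shot('wrist','w6')
i=cv2.imread('pics/w6.png'); cv2.imwrite('pics/w6b.png',cv2.resize(i,(800,600)))
E
```

```text
time_s: 8.22
eef_pos: [0.4361, 0.2723, 0.0614]
tcp_rot: [-3.141, -0.002, -3.141]
force: [-0.4, 1.2, 2.0]
gripper_width: 0.0396
```

View pics/w6b.png

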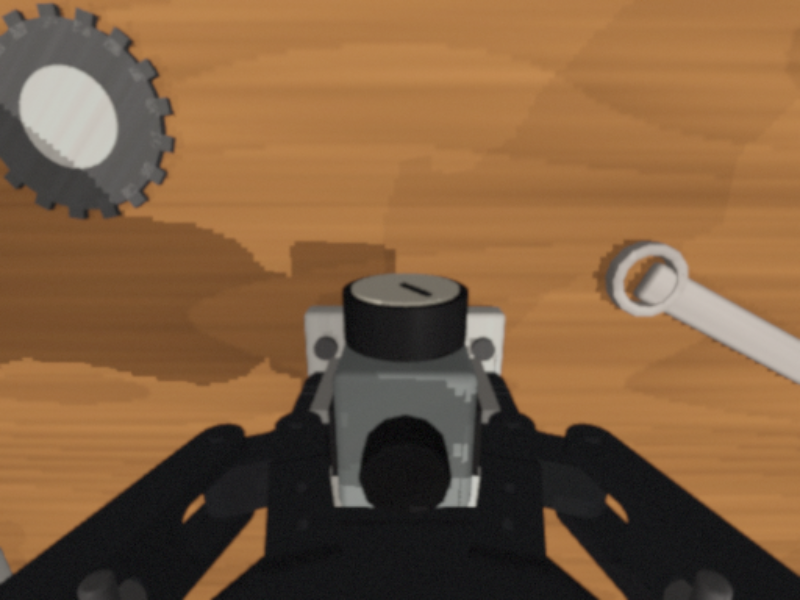

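The block is held between the pads and has moved with them. Lifting.

```bash
python3 -m jog '[[[0,0,0,-1,0,0,0],[0,0,0,-3,0,0,0],[0,0,0,-6,0,0,0],[0,0,0,-10,0,0,0],[0,0,0,-13,0,0,0],[0,0,0,-14,0,0,0],[0,0,0,-14,0,0,0]]]'
python3 - <<'E'
from h import *
rel([.56,-.277,.20],[np.pi,0,np.pi]); print(observe()['force'])
shot('wrist','w7')
i=cv2.imread('pics/w7.png'); cv2.imwrite('pics/w7b.png',cv2.resize(i,(800,600)))
E
```

```text
time_s: 9.15
eef_pos: [0.4367, 0.2721, 0.2013]
tcp_rot: [-3.141, -0.0, -3.141]
force: [-0.6, 0.0, -3.9]
gripper_width: 0.0398
shift cm [-12.31 -54.91   0.13] turn deg [-0.01 -0.02  0.03] dist mm 562.7403588794044 t 9.15
[-0.63672554  0.02411975 -3.90016185]
```

View pics/w7b.png

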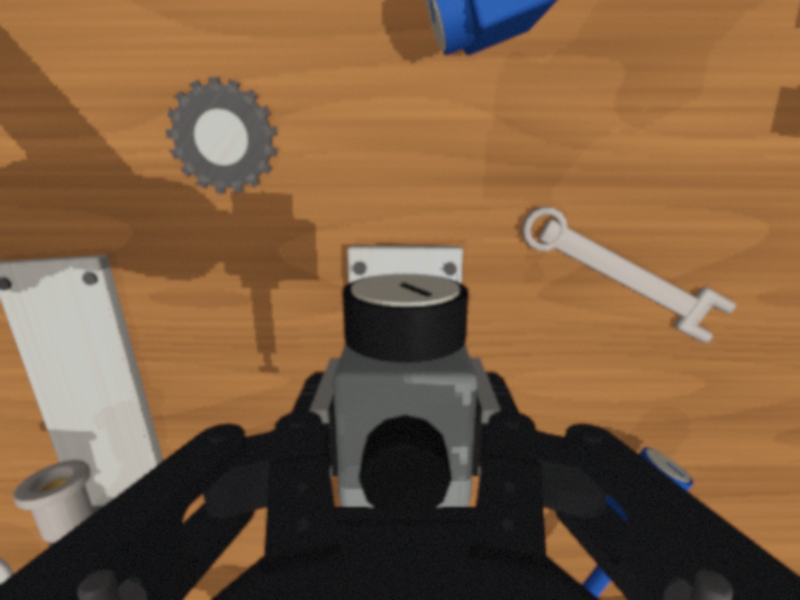

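```bash
python3 -m jog '[[[0,-0.5,-2,0,0,0,0],[0,-1.3,-6,0,0,0,0],[0,-2.4,-10.5,0,0,0,0],[0,-3.4,-15,0,0,0,0],[0,-4.4,-19.5,0,0,0,0],[0,-5.4,-24,0,0,0,0],[0,-6.4,-28.5,0,0,0,0],[0,-7.4,-33,0,0,0,0],[0,-8.4,-37.5,0,0,0,0],[0,-9.4,-41,0,0,0,0]]]'
python3 -m jog '[[[0,-0.7,-3.5,0,0,0,0],[0,-1.4,-7,0,0,0,0],[0,-2.1,-10.5,0,0,0,0],[0,-2.7,-13,0,0,0,0],[0,-2.9,-14,0,0,0,0],[0,-2.9,-14,0,0,0,0],[0,-2.9,-14,0,0,0,0]]]'
python3 - <<'E'
from h import *
rel([.56,-.277,.20],[np.pi,0,np.pi]); print(observe()['force'],observe()['gripper_width'],observe()['joint_pos'])
shot('wrist','w8');shot('top','t8')
i=cv2.imread('pics/w8.png'); cv2.imwrite('pics/w8b.png',cv2.resize(i,(800,600)))
i=cv2.imread('pics/t8.png'); cv2.imwrite('pics/t8b.png',cv2.resize(i[110:260,130:370],None,fx=3.3,fy=3.3))
E
```

```text
time_s: 10.45
eef_pos: [0.5305, -0.1393, 0.1992]
tcp_rot: [3.14, -0.004, 3.141]
force: [0.1, -0.1, -2.9]
gripper_width: 0.0396
time_s: 11.32
eef_pos: [0.5597, -0.2762, 0.2006]
tcp_rot: [3.14, -0.002, -3.14]
force: [-0.5, 0.5, -2.3]
gripper_width: 0.0397
shift cm [-0.03 -0.08  0.06] turn deg [ 0.11 -0.12  0.07] dist mm 1.0663271407847912 t 11.325
[-0.54078332  0.47297079 -2.31385074] 0.03968676069153475 [-6.37335418e-01  5.91606790e-01  1.48642776e+00  4.05336746e-04
  1.06632890e+00 -2.20949779e+00]
```

View pics/w8b.png

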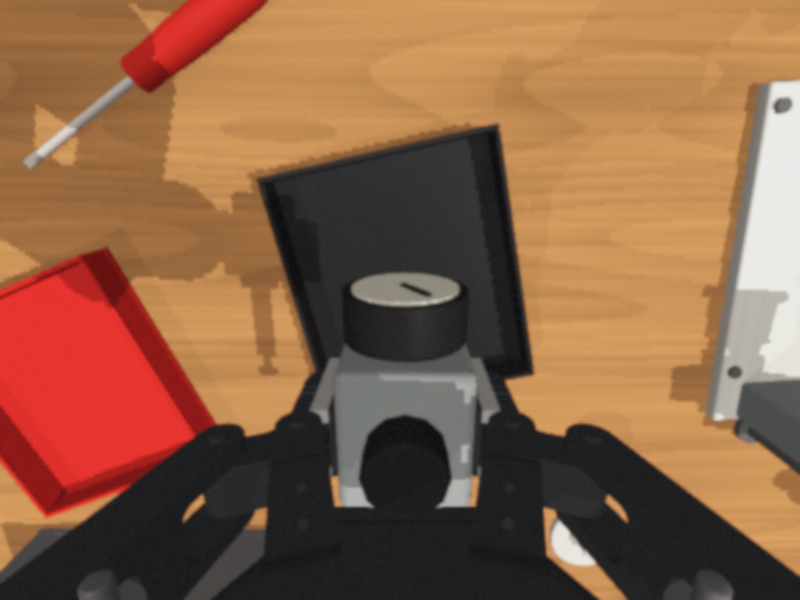

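View pics/t8b.png

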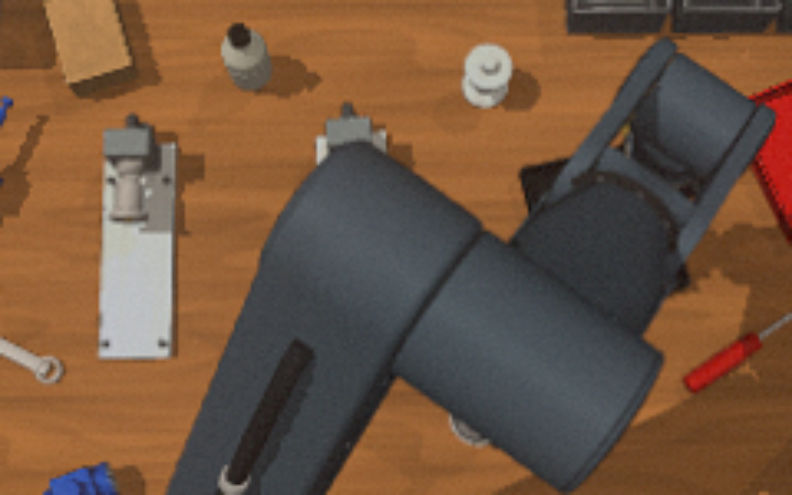

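Wrist view: the tray's near rim corners are at (258,180) and (497,126), and its right far corner is at (533,374). I'll use these to check the tray centre.

```bash
python3 - <<'E'
from h import *
P=[w('wrist','w8',u*.64-.2,v*.64-.2,.03) for u,v in((258,180),(497,126),(533,374))]
print(np.array(P).round(4),'centre',(P[0]+P[2])/2,np.linalg.norm(P[0]-P[1]),np.linalg.norm(P[2]-P[1]))
E
```

```text
[[ 0.4944 -0.3713  0.03  ]
 [ 0.4613 -0.2171  0.03  ]
 [ 0.635  -0.1789  0.03  ]] centre [ 0.56471107 -0.27511257  0.03      ] 0.1577346648174325 0.17785827568377754
```

```bash
python3 -m jog '[[[0,-0.2,0,2,0,0,0],[0,-0.2,0,5,0,0,0],[0,-0.2,0,8,0,0,0],[0,-0.2,0,11,0,0,0],[0,-0.2,0,13,0,0,0],[0,-0.2,0,14,0,0,0],[0,-0.2,0,14.2,0,0,0],[0,-0.2,0,14.2,0,0,0]]]'
python3 -m jog '[[[0,0,0,0.1,0,0,0],[0,0,0,0.2,0,0,0],[0,0,0,0.3,0,0,0],[0,0,0,0.3,0,0,0]]]'
```

```text
time_s: 12.42
eef_pos: [0.563, -0.2781, 0.0601]
tcp_rot: [-3.141, 0.001, -3.141]
force: [-0.0, 0.6, -2.6]
gripper_width: 0.039
time_s: 12.92
eef_pos: [0.5623, -0.2777, 0.0563]
tcp_rot: [3.142, -0.0, -3.141]
force: [-0.4, -0.2, -2.7]
gripper_width: 0.0395
```

```bash
python3 -m jog '[[[0,0,0,0.1,0,0,0],[0,0,0,0.2,0,0,0],[0,0,0,0.2,0,0,0]]]'
python3 -m jog '[[[0,0,0,0.1,0,0,0],[0,0,0,0.1,0,0,0]]]'
```

```text
time_s: 13.3
eef_pos: [0.5623, -0.2776, 0.0542]
tcp_rot: [3.141, -0.0, -3.141]
force: [0.1, 0.3, -3.2]
gripper_width: 0.0393
time_s: 13.55
eef_pos: [0.5625, -0.2777, 0.0534]
tcp_rot: [-3.141, 0.0, -3.141]
force: [-0.2, 0.1, -2.5]
gripper_width: 0.0395
```

```bash
python3 -m jog '[[[0,0,0,0.1,0,0,0],[0,0,0,0.1,0,0,0]]]'
python3 -m jog '[[[0,0,0,0.1,0,0,0],[0,0,0,0.1,0,0,0]]]'
```

```text
time_s: 13.8
eef_pos: [0.5625, -0.2777, 0.0533]
tcp_rot: [-3.141, 0.0, -3.141]
force: [-1.8, 0.8, 4.8]
gripper_width: 0.0395
time_s: 14.05
eef_pos: [0.5625, -0.2778, 0.0533]
tcp_rot: [-3.141, 0.0, -3.141]
force: [-2.7, 1.4, 11.7]
gripper_width: 0.0397
```

The underside met the tray floor at the expected height, and the force has turned positive. I'll take off the press, open and retreat.

```bash
python3 -m jog '[[[0,0,0,-0.15,0,0,0],[0,0,0,-0.15,0,0,0],[100,0,0,-0.15,0,0,0],[100,0,0,-0.15,0,0,0],[100,0,0,-0.15,0,0,0],[100,0,0,-0.15,0,0,0],[100,0,0,-0.15,0,0,0]]]'
python3 - <<'E'
from h import *
shot('wrist','w9')
i=cv2.imread('pics/w9.png'); cv2.imwrite('pics/w9b.png',cv2.resize(i,(800,600)))
E
```

```text
time_s: 14.92
eef_pos: [0.5624, -0.2777, 0.0527]
tcp_rot: [-3.142, -0.0, -3.141]
force: [0.0, 0.0, 0.5]
gripper_width: 0.0854
```

View pics/w9b.png

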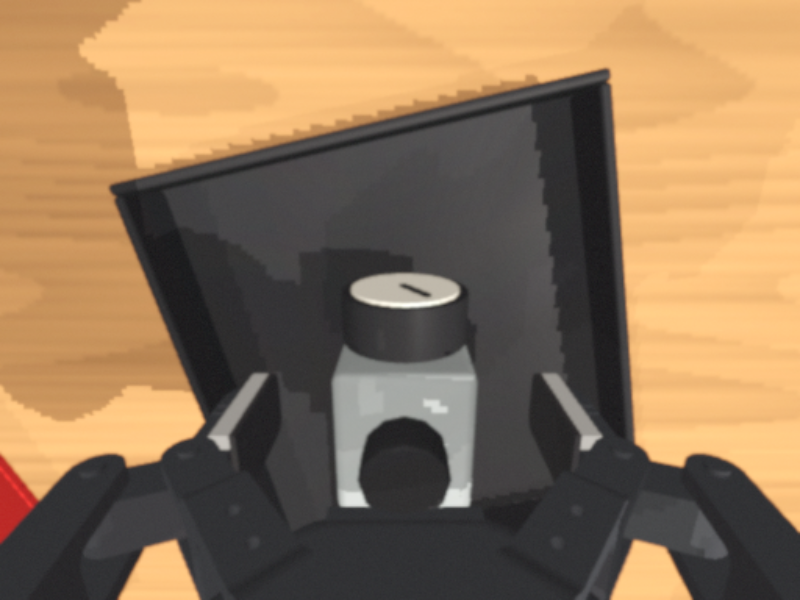

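The fingers are clear on both sides and the unit is standing in the tray. Going straight up, then back for a last look.

```bash
python3 -m jog '[[[100,0,0,-2,0,0,0],[100,0,0,-5,0,0,0],[100,0,0,-9,0,0,0],[100,0,0,-14,0,0,0],[100,0,0,-18,0,0,0],[100,4,0,-20,0,0,0],[100,8,0,-20,0,0,0],[100,8,0,-20,0,0,0],[100,8,0,-20,0,0,0]]]'
python3 - <<'E'
from h import *
np.set_printoptions(precision=4,suppress=True)
shot('wrist','w10');shot('scene','s10')
i=cv2.imread('pics/w10.png'); cv2.imwrite('pics/w10b.png',cv2.resize(i,(800,600)))
i=cv2.imread('pics/s10.png')[130:310,160:400]; cv2.imwrite('pics/s10b.png',cv2.resize(i,None,fx=3.3,fy=3.3,interpolation=cv2.INTER_CUBIC))
E
```

```text
time_s: 16.1
eef_pos: [0.483, -0.2782, 0.2541]
tcp_rot: [-3.14, 0.002, 3.142]
force: [0.3, -0.6, -0.0]
gripper_width: 0.0858
```

View pics/w10b.png

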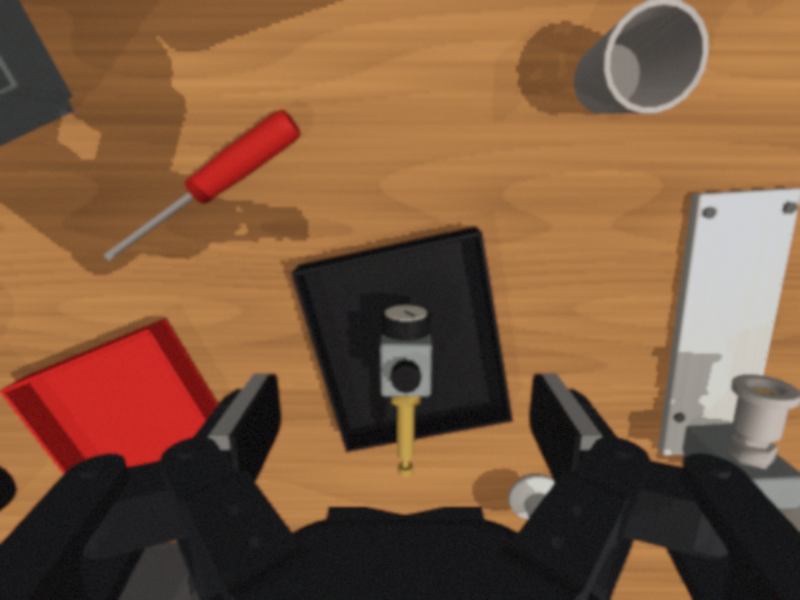

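View pics/s10b.png

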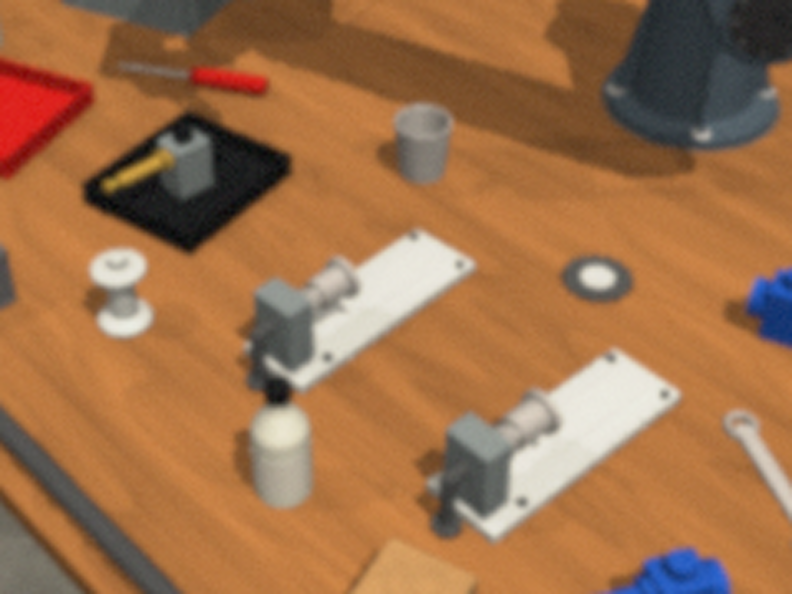

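```bash
python3 - <<'E'
from h import *
f=lambda u,v,z:w('wrist','w10',u*.64-.2,v*.64-.2,z)
P=np.array([f(*p,.03) for p in((294,268),(480,228),(510,420),(347,450))]);B=np.mean([f(*p,.0685) for p in((380,339),(432,339),(382,396),(432,396))],0)
print('tray',P.mean(0),'block',B,'knob',w('wrist','w10',406*.64,376*.64))
job_done()
E
```

```text
tray [ 0.56239059 -0.27515351  0.03      ] block [ 0.56191971 -0.276602    0.0685    ] knob [ 0.56048674 -0.27679307  0.08471068]
the job is handed in; nothing more can be done
```

The gauge unit now stands upright and released in the black tray, and I handed the job in at about 16 s. `job_done()` reports no verdict, so success rests on my own checks.

**What I did**
- I pushed the holding coupler's sleeve back about 10 mm with the closed fingertips, and the unit popped out. I then backed off and the sleeve returned.
- I gripped the unit by its y faces, drew it about 27 mm towards -x, lifted it and set it down in the tray. Lowering stopped at tool height 0.0533 m, against an expected 0.054 m. I then let go.

**Last checks**
- **Placement:** the final wrist picture puts the block's centre within about 2 mm of the tray's centre. The wrist and scene pictures show the unit standing upright.
- **Coupler and surroundings:** in the scene picture the sleeve is forward, the spare coupler looks untouched, and the oil bottle and cup are standing. I judged these by eye and did not measure them again.
- **Robot:** the gripper was open and clear of everything, with about zero wrist force.

**Disagreements**
- The tray's centre differed by up to 5 mm in x between camera views (0.560 to 0.565 m), well inside the 40 mm allowed.
- While pushing the sleeve there was 4 to 6 N of upward force on the fingertip as well as about 10 N along the axis. I put it down to friction on the rim.

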